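Work the seized end plug out of the film core

ROBOT

A 7-joint arm with a two-finger parallel gripper is mounted at the origin on the work surface. World frame = base frame: x ahead of the robot, y to its left, z up, the work surface at z = 0. Lengths are in m, angles in degrees, forces in N, time in s.
With the tool pointing down it reaches from about 0.35 to 0.9 m from the base axis. Payload 7.2 kg.
Tool frame: the origin (TCP) lies between the finger pads; the fingertips stand 17 mm ahead of it and the grasp point (between the pads) lies 2 mm behind it; z points along the fingers, x is the direction in which the jaws open and shut, and the axes are right-handed (so a half turn about z gives the same grasp; the last joint's range is limited). The gripper opens to 85 mm and grips with 20 to 120 N. Pads are 22 mm wide; open, the fingers measure 114 mm over their backs; the gripper's body (76 mm by 85 mm) begins 54 mm behind the grasp point. The pads swing forward as they close: fully open they stand 13 mm farther back than shut.
Start: joints at [-77.819, 23.554, -0.728, 91.456, 0.321, 64.991, -4.71], TCP at [0.173, 0.601, 0.227] pointing down, gripper open.
Joint ranges: [-169.25, 169.25], [-16.82, 113.86], [-84.01, 82.57], [7.8, 145.47], [-59.2, 239.2], [7.22, 106.19], [-163.78, 163.78]. Speed limits (degrees/s): [136.94, 136.94, 172.46, 172.46, 180, 180, 180].

INTERFACE

Orientations are given as [roll, pitch, yaw] about the fixed x, y, z axes, in that order (R = Rz(yaw) Ry(pitch) Rx(roll)).
In Python, from workcell import bot gives the robot as it stands.
- The arm moves only by the tool arm_command, never from a script. Its argument "targets" is a list of rows, each a list of 5 numbers: the closure, from 0 (fully open) to 1 (shut), then the shift along the tool's x, y, z each as a share of 0.5 m, from -1 to 1, then the turn about the tool's z as a share of pi/2 rad, from -1 to 1. In form: [[jaw, dx, dy, dz, yaw], ...]. A call has 1 to 8 rows; each row is the pose to reach, as a shift and turn from the pose commanded when the call began, along the tool's axes at that moment; what a row does not reach only later rows make up. A row lasts 1/8 s, in which the tool goes at most 62.5 mm and 10.7 degrees, less where a joint would pass 70% of its speed; a pose out of reach is approached as far as the arm can. A call with a number of a shift or a turn outside -1 to 1 is refused whole. A call with a gripper value outside its range is refused whole. The fingers move at their own pace and stop on an object; "newtons" is the grip in N (left out, the last holds). Time passes only in rows, so rows that repeat a pose let the fingers close. It gives the time, the measured TCP pose, the force and the opening at its end, in the units of the state.
- bot.sense(): the state, without advancing time (a new reading comes with each control period).
- bot.grab_frame(name): name is "side" or "top" or "wrist"; returns the picture (384x512x3 uint8, red, green, blue); there is no depth.
- bot.calibration(name): a dict with "fov_y" (degrees; the focal length in pixels is half the picture's height over the tangent of half this angle, whatever the lens; pixels are square), "cx", "cy" (the principal point, pixels), "R" (3x3) and "t" (3): a world point X has camera coordinates R X + t; the wrist camera has in their place "T_tool_cam" (4x4, takes a point from camera to tool coordinates, whose origin is the TCP and whose axes are the tool frame's). Camera axes: x right, y down, z forward; pixel columns grow to the right and rows downward; lengths in m; the calibration is good to about 2 mm. A picture is of the moment at which its call begins: read the wrist's pose just before it. calibration takes no time and is no camera call.
- bot.sign_off(): hands the job in, once; it reports no verdict.
Trained networks look in the newest picture that a camera, given by its name, has taken for a name from the list of things; names that differ only in an ending like _2 or _b are one class to them, and where a whole thing is asked for, a point or a joint stands for the part that bears it (a point fixed in the world has none). Each returns a list of dicts, best first, with "confidence" (0 to 1); they miss things now and then, are a little off and sometimes report something else, mostly with a low value. They report only what shows in the picture. A call takes as long as a camera call. They do not tell look-alikes from the thing itself.
- bot.regions_of(thing, camera): "mask" (384x512 bool, what is visible of it) and "pixel" ([column, row] in pixels, amid what is visible of it).
The state is a dict: "t": time; "joint_pos": joint angles; "qvel": joint speeds; "tau": joint torques, N m; "tcp_pos": TCP position; "tcp_rot": TCP orientation; "force": force on the tool from outside, world axes, zero at the start; "wrist_torque": the same for the moment, N m; "opening": finger opening in m.
Only numpy, scipy, OpenCV 4.12 (cv2) and the standard library are available. Lean on these libraries where they do the work, as an engineer would, in place of code of your own. Each camera call takes 0.05 s, during which the arm holds its last target.

TASK

The end plug with the round knob is seized in its upright cardboard film core, and a straight pull would only drag the core up out of its stand. Work the plug loose by twisting it back and forth while pulling it gently upwards, keeping the core seated in its stand, then stand the plug upright on its shaft in the empty square grey tray.

Things in the scene. Friction and masses are not known exactly. Their poses are not given: they have to be found in the camera images.
- plug: Aluminium plug, 150 g. Origin: centre of the shaft's lower end; z up. Shaft dia 36 mm, z 0-30 (in the core at first); flange dia 52, z 30-38, on the core's rim; smooth round knob dia 44, z 38-68: grip it from above, any yaw. A tab on its -x side, reaching 34 mm out and down to z 8, sits mid-slot between two ribs on the core: until 20 mm risen it turns only about 35 degrees either way.
- core_mouth (a point): Centre of the rim of the plug's cardboard core (dia 48 mm), 120 mm above the table. Its lining grips the shaft over the first 25 mm of rise: a straight pull takes some 60 N, a twist 1.1 N m; while turning it yields to about 15 N: swing 25 degrees to each side, rising 4 mm per full swing. Out at 30 mm. A like core elsewhere, shut by a flat disc, is not meant.
- core (a joint): How far the core is lifted out of its stand, m: 0 is fully seated. The stand is a 110 mm square dark steel base. A spring clip holds the core down: it starts to rise at about 26 N of upward pull, is 8 mm up (too far) at about 30 N, and springs back when let go.
- tray: Empty square open tray of grey plastic, fixed to the table, 130 x 130 mm outside, 28 mm high, walls and floor 5 mm thick. Origin: centre of its underside; z up. A larger white crate on the table is not meant.
Not all that is in view belongs to the job. Leave any green or yellow look-alike of the plug alone.

How it is judged:
By the outcome, as a careful person would: the job done as asked, in the order asked, and still so for the second after the job is handed in, with the robot touching nothing.
It also fails if it takes over 64 s, if anything falls off the work surface, if the arm or the gripper's body presses on something with over 40 N, if the wrist force passes 120 N, or if a joint passes its speed limit or range.

## Working session

There is one attempt and no reset: what is moved stays moved. The work goes in short steps, Python scripts to look and compute and a tool call to move; the robot and the scene stay as the last step left them, time stands still between calls to the robot, and variables do not carry over. Pictures are saved under pics/ and viewed, and the job is handed in when it is done.

Besides the shell and the picture viewer there is one more tool, called after "Request:" by a JSON object that holds its "method" and its "body". arm_command: Moves the arm, as the interface text tells. Shift numbers are shares of 0.5 m and turn numbers shares of pi/2 rad, none past 1 either way. Its arguments: {"type":"object","properties":{"targets":{"type":"array"},"newtons":{"type":"number"}},"required":["targets"]}

```bash
mkdir -p pics
cat > h.py <<'E'
import numpy as np, cv2, json
from workcell import bot
def snap(n,tag,crop=None,scale=1):
    im=bot.grab_frame(n); 
    cv2.imwrite(f'pics/raw_{tag}.png',im[:,:,::-1])
    return im
def ray(n,px):
    c=bot.calibration(n); f=192/np.tan(np.radians(c['fov_y']/2))
    d=np.array([(px[0]-c['cx'])/f,(px[1]-c['cy'])/f,1.])
    R=np.array(c['R']);t=np.array(c['t'])
    return -R.T@t, R.T@d
def atz(n,px,z):
    o,d=ray(n,px); return o+d*(z-o[2])/d[2]
def proj(n,X):
    c=bot.calibration(n); f=192/np.tan(np.radians(c['fov_y']/2))
    p=np.array(c['R'])@np.array(X)+np.array(c['t']); return np.array([c['cx']+f*p[0]/p[2],c['cy']+f*p[1]/p[2]])
def st():
    s=bot.sense(); print({k:np.round(s[k],3).tolist() for k in ['t','joint_pos','tcp_pos','tcp_rot','force','wrist_torque','opening']})
E
python3 - <<'E'
from h import *
st()
for n in ['top','side','wrist']:
    snap(n,n+'0'); c=bot.calibration(n); print(n,{k:np.round(v,3).tolist() for k,v in c.items() if not isinstance(v,str)})
E
```

```text
{'t': 0.0, 'joint_pos': [-77.819, 23.601, -0.729, 91.505, 0.32, 64.99, -4.71], 'tcp_pos': [0.173, 0.6, 0.226], 'tcp_rot': [179.994, 0.093, 73.913], 'force': [0.584, -0.614, -0.292], 'wrist_torque': [0.003, -0.023, -0.033], 'opening': 0.085}
top {'fov_y': 56.919, 'cx': 252.746, 'cy': 197.31, 'R': [[0.023, -1.0, -0.017], [-0.997, -0.021, -0.073], [0.073, 0.019, -0.997]], 't': [0.024, 0.467, 1.035]}
side {'fov_y': 52.676, 'cx': 260.687, 'cy': 189.448, 'R': [[0.93, -0.368, 0.012], [-0.215, -0.569, -0.794], [0.299, 0.735, -0.608]], 't': [-0.43, 0.192, 0.908]}
wrist {'fov_y': 60.302, 'cx': 261.095, 'cy': 189.285, 'T_tool_cam': [[1.0, 0.001, 0.001, 0.001], [-0.001, 0.964, 0.265, -0.066], [-0.001, -0.265, 0.964, -0.147], [0.0, 0.0, 0.0, 1.0]]}
```

View pics/raw_top0.png

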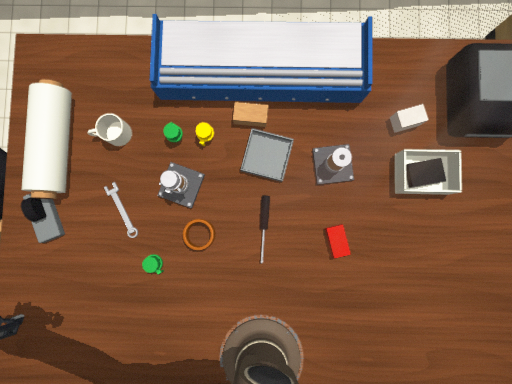

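View pics/raw_side0.png

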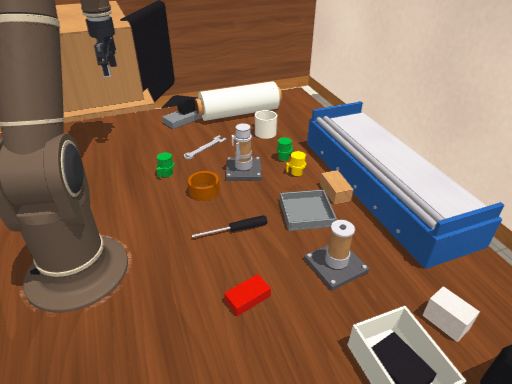

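Run:
```python
from h import *
for th in ['plug','core_mouth','tray']:
  for n in ['top','side']:
    for r in bot.regions_of(th,n)[:4]:
        m=r['mask'];ys,xs=np.where(m);print(th,n,round(r['confidence'],2),np.round(r['pixel'],1),m.sum(),xs.min(),xs.max(),ys.min(),ys.max())
```

```text
plug top 0.89 [169.9 179.1] 354 160 180 170 192
plug top 0.73 [205.4 133.9] 306 196 213 123 144
plug top 0.54 [151.9 263. ] 302 142 161 255 273
plug top 0.53 [169.7 130.5] 288 163 182 124 142
plug side 0.8 [293.6 163.6] 324 287 304 151 175
plug side 0.71 [284.1 148.9] 289 277 292 138 160
plug side 0.56 [163.6 164.4] 376 156 173 152 177
plug side 0.51 [241.5 132.8] 252 233 250 124 141
core_mouth top 0.58 [180.9 186.1] 161 174 188 176 193
core_mouth side 0.66 [242.4 157.3] 443 235 251 141 169
tray top 0.89 [264.1 155.9] 1979 241 292 129 182
tray side 0.7 [305.6 209. ] 1869 280 336 190 230
tray side 0.55 [242.2 155.5] 488 234 252 141 170
```

Candidates in top view: a silver knob in a core at (171,180), green look-alikes at (173,132) and (152,264), a yellow one at (205,133), and a core with a flat disc at (341,157). The silver one at (171,180), side (242,133), fits. I'll confirm it in enlarged crops.

Run:
```python
from h import *
a=cv2.imread('pics/raw_top0.png')[155:215,145:215];b=cv2.imread('pics/raw_side0.png')[115:185,210:280]
a=cv2.resize(a,(400,400*60//70),interpolation=cv2.INTER_CUBIC);b=cv2.resize(b,(400,400),interpolation=cv2.INTER_CUBIC)
b=b[:342];cv2.imwrite('pics/crop0.png',np.hstack([a,b[:a.shape[0]]]))
# knob top centre by top/side
print(atz('top',(171,180),.16), atz('side',(242,132),.16),atz('top',(186,186),0.0))
for p in [(247,130),(291,136),(284,181),(241,172)]: print(p,atz('top',p,.028)[:2])
for n,p in [('side',(280,194)),('side',(325,192)),('side',(336,216)),('side',(288,219))]: print(p,atz(n,p,.028)[:2])
```

```text
[0.49578011 0.24417438 0.16      ] [0.48949951 0.2204589  0.16      ] [0.49718032 0.23820161 0.        ]
(247, 130) [0.6659975  0.05591773]
(291, 136) [ 0.65024699 -0.0753728 ]
(284, 181) [ 0.51522659 -0.05679337]
(241, 172) [0.53937448 0.07064331]
(280, 194) [0.54813069 0.06828948]
(325, 192) [0.67302044 0.03097012]
(336, 216) [ 0.64931989 -0.0713974 ]
(288, 219) [ 0.52470149 -0.03674405]
```

View pics/crop0.png

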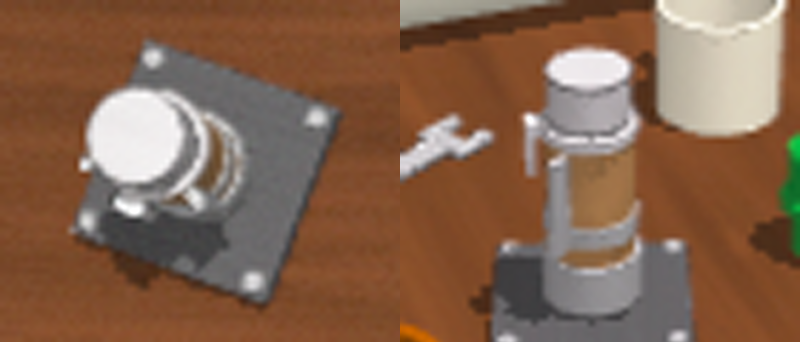

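The crop shows a silver knob with its flange and tab on a brown core with ribs, on the dark base. The knob-top centre is at about (169,179) in the top view and (243,127) in the side view. This is the one meant.

Run:
```python
from h import *
print(atz('top',(169,179),.158), atz('side',(242.9,126.9),.158))
# base corners at z~.012
import itertools
a=[(152,50),(322,112),(262,290),(82,222)]
P=[]
for p in a:
    q=(145+p[0]/5.714,155+p[1]/5.714); P.append(atz('top',q,.01)); 
print(np.round(P,3),np.mean(P,0))
# tab
q=(145+130/5.714,155+207/5.714); print('tab',atz('top',q,.12))
q=(210+(532-400)/5.714,115+120/5.714); print('tab side',atz('side',q,.125))
s=bot.sense();print(s['tcp_pos'],s['tcp_rot'])
```

```text
[0.49851512 0.24999108 0.158     ] [0.50337128 0.25194507 0.158     ]
[[0.563 0.282 0.01 ]
 [0.532 0.191 0.01 ]
 [0.437 0.219 0.01 ]
 [0.471 0.316 0.01 ]] [0.50057573 0.25205568 0.01      ]
tab [0.46986546 0.26187806 0.12      ]
tab side [0.47653888 0.26625705 0.125     ]
[0.17321134 0.60046596 0.22661848] [1.79998534e+02 7.48044179e-03 7.39114061e+01]
```

Request:
{"method": "arm_command", "body": {"targets": [[0, -0.491, 0.822, 0, 0.52], [0, -0.491, 0.822, 0, 0.52], [0, -0.491, 0.822, 0, 0.52], [0, -0.491, 0.822, 0, 0.52], [0, -0.491, 0.822, 0, 0.52], [0, -0.491, 0.822, 0, 0.52], [0, -0.491, 0.822, 0, 0.52], [0, -0.491, 0.822, 0, 0.52]], "newtons": 110}}

```text
t: 1.45
tcp_pos: [0.502, 0.2478, 0.2271]
tcp_rot: [180.0, -0.1, 26.9]
force: [-0.3, -0.1, -0.3]
opening: 0.0852
```

Request:
{"method": "arm_command", "body": {"targets": [[0, 0, 0, 0, 0], [0, 0, 0, 0, 0]]}}

```text
t: 1.7
tcp_pos: [0.4996, 0.2514, 0.2266]
tcp_rot: [-180.0, 0.0, 27.1]
force: [0.6, 0.7, -0.2]
opening: 0.0852
```

Run:
```python
from h import *
st(); im=snap('wrist','w1')
for r in bot.regions_of('plug','wrist')[:3]:
    m=r['mask'];ys,xs=np.where(m);print(round(r['confidence'],2),r['pixel'],xs.min(),xs.max(),ys.min(),ys.max())
```

```text
{'t': 1.7, 'joint_pos': [-46.879, 17.398, 19.212, 101.804, -6.45, 61.881, 1.7], 'tcp_pos': [0.5, 0.251, 0.227], 'tcp_rot': [-179.961, 0.017, 27.134], 'force': [0.647, 0.713, -0.222], 'wrist_torque': [-0.038, 0.025, 0.041], 'opening': 0.085}
0.93 [261.2, 187.9] 228 296 149 229
0.9 [399.7, 215.7] 370 432 186 242
0.82 [346.1, 281.4] 326 372 248 314
```

View pics/raw_w1.png

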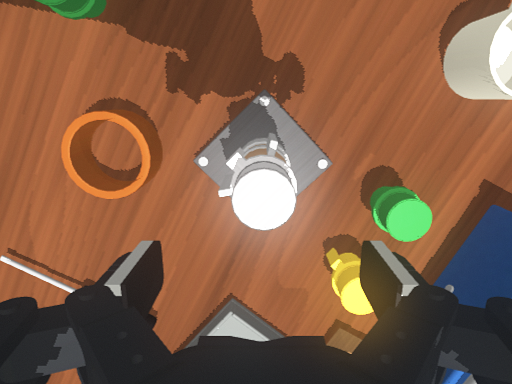

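```bash
cat >> h.py <<'E'
from scipy.spatial.transform import Rotation as Ro
def watz(px,z):
    s=bot.sense();c=bot.calibration('wrist');f=192/np.tan(np.radians(c['fov_y']/2));T=np.array(c['T_tool_cam'])
    R=Ro.from_euler('xyz',s['tcp_rot'],degrees=True).as_matrix()
    o=s['tcp_pos']+R@T[:3,3]; d=R@T[:3,:3]@np.array([(px[0]-c['cx'])/f,(px[1]-c['cy'])/f,1])
    return o+d*(z-o[2])/d[2]
E
python3 - <<'E'
from h import *
print(watz((264,198),.158), watz((225,192),.12))
a=cv2.imread('pics/raw_w1.png')[80:240,180:340];cv2.imwrite('pics/c1.png',cv2.resize(a,(600,600),interpolation=cv2.INTER_CUBIC))
E
```

```text
[0.50106789 0.2550511  0.158     ] [0.47672163 0.23517037 0.12      ]
```

View pics/c1.png

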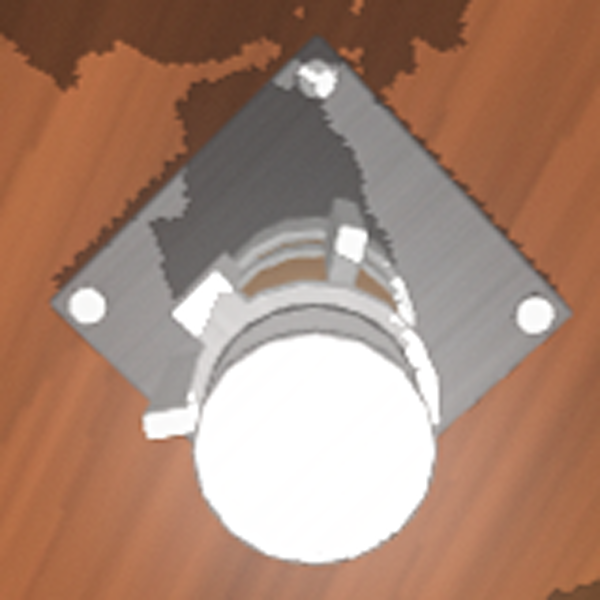

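Request:
{"method": "arm_command", "body": {"targets": [[0, 0.003, -0.003, 0.05, 0], [0, 0.003, -0.003, 0.1, 0], [0, 0.003, -0.003, 0.14, 0], [0, 0.003, -0.003, 0.157, 0], [0, 0.003, -0.003, 0.157, 0], [0.4, 0.003, -0.003, 0.157, 0], [0.4, 0.003, -0.003, 0.157, 0], [0.4, 0.003, -0.003, 0.157, 0]]}}

```text
t: 2.8
tcp_pos: [0.501, 0.2529, 0.1487]
tcp_rot: [-180.0, -0.0, 27.1]
force: [0.6, 0.0, -0.5]
opening: 0.0511
```

Request:
{"method": "arm_command", "body": {"targets": [[0.6, 0, 0, 0, 0], [0.8, 0, 0, 0, 0], [1, 0, 0, 0, 0], [1, 0, 0, 0, 0]], "newtons": 110}}

```text
t: 3.3
tcp_pos: [0.5008, 0.2528, 0.1497]
tcp_rot: [-180.0, -0.0, 27.1]
force: [-4.1, -1.6, 12.9]
opening: 0.037
```

Run:
```python
from h import *
st();a=snap('side','s2'); cv2.imwrite('pics/c2.png',cv2.resize(a[80:200,180:320,::-1],(700,600),interpolation=cv2.INTER_CUBIC))
```

```text
{'t': 3.3, 'joint_pos': [-45.769, 22.336, 18.157, 106.415, -8.63, 52.53, 3.481], 'tcp_pos': [0.501, 0.253, 0.15], 'tcp_rot': [-179.96, -0.044, 27.105], 'force': [-4.089, -1.557, 12.867], 'wrist_torque': [-0.515, 1.047, 0.047], 'opening': 0.037}
```

View pics/c2.png

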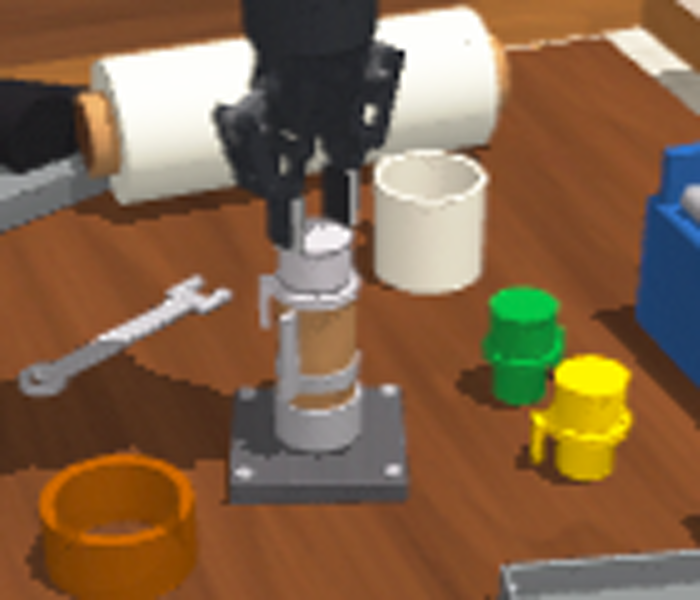

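Run:
```python
from h import *
st()
s=bot.sense();p=np.array(s['tcp_pos'])
print('tcp side',proj('side',p),'tip',proj('side',p-[0,0,.017]),'knobtop',proj('side',[.501,.2525,.158]),'crop',(proj('side',p)-[180,80])*5,(proj('side',p-[0,0,.017])-[180,80])*5)
a=snap('wrist','w3');b=snap('top','t3')
b=cv2.resize(b[140:220,130:230],(500,400),interpolation=cv2.INTER_CUBIC)
cv2.imwrite('pics/c3.png',b[:,:,::-1])
```

```text
{'t': 3.35, 'joint_pos': [-45.769, 22.34, 18.159, 106.414, -8.632, 52.528, 3.483], 'tcp_pos': [0.501, 0.253, 0.15], 'tcp_rot': [-179.961, -0.043, 27.104], 'force': [-4.572, -1.851, 12.847], 'wrist_torque': [-0.489, 1.005, 0.04], 'opening': 0.037}
tcp side [242.04820505 129.40798302] tip [242.14727167 134.44136209] knobtop [242.08105413 126.94934717] crop [310.24102524 247.0399151 ] [310.73635834 272.20681044]
```

View pics/raw_w3.png

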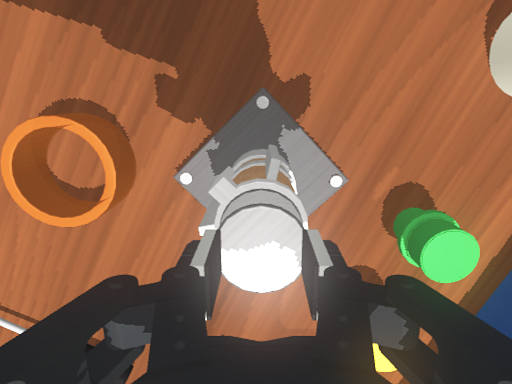

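View pics/c3.png

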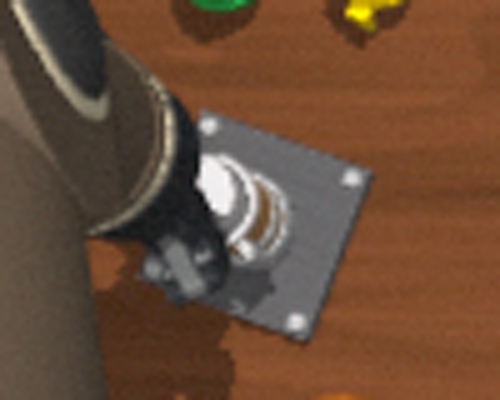

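Run:
```python
from h import *
s=bot.sense();print(s['tcp_pos'])
for p in [(261,248),(220,250),(303,250)]:print(watz(p,.158)-s['tcp_pos'])
c=bot.calibration('wrist');T=np.linalg.inv(np.array(c['T_tool_cam']));f=192/np.tan(np.radians(c['fov_y']/2))
a=cv2.imread('pics/raw_w3.png')
def pj(x):
    q=T[:3,:3]@np.array(x)+T[:3,3];return (c['cx']+f*q[0]/q[2],c['cy']+f*q[1]/q[2])
S=4
b=cv2.resize(a[170:320,165:355],None,fx=S,fy=S,interpolation=cv2.INTER_CUBIC)
def dot(x,col):
    u=pj(x);cv2.circle(b,(int((u[0]-165)*S),int((u[1]-170)*S)),3,col,-1)
for t in np.linspace(0,2*np.pi,40):
    dot([.022*np.cos(t),.022*np.sin(t),-.008],(0,0,255))
for sx in(-1,1):
  for y in(-.011,.011):
    for z in (.017,-.002): dot([sx*.0185,y,z],(0,255,0))
cv2.imwrite('pics/c4.png',b)
```

```text
[0.50081453 0.25282478 0.14967538]
[0.00049216 0.001415   0.00832462]
[-0.01573857 -0.00803484  0.00832462]
[0.01804304 0.00930109 0.00832462]
```

View pics/c4.png

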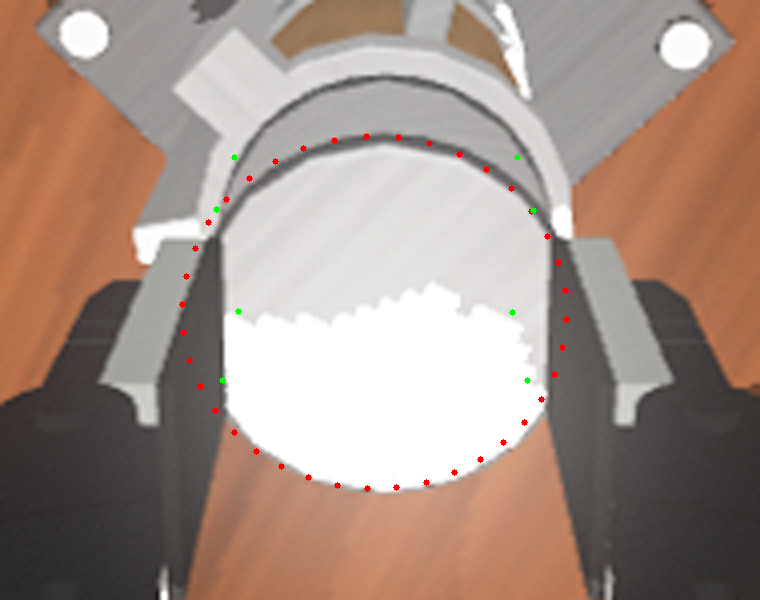

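The grip is centred: the projected knob circle matches the picture and the pads flank the knob. I'll unload the downward press, then start a gentle twist.

Request:
{"method": "arm_command", "body": {"targets": [[1, 0, 0, -0.003, 0], [1, 0, 0, -0.003, 0.06], [1, 0, 0, -0.003, 0.12], [1, 0, 0, -0.003, 0.18]]}}

```text
t: 3.95
tcp_pos: [0.5009, 0.2529, 0.1499]
tcp_rot: [180.0, -0.0, 10.9]
force: [-0.1, -1.0, 0.9]
opening: 0.0368
```

Run:
```python
from h import *
st()
```

```text
{'t': 3.95, 'joint_pos': [-48.644, 22.668, 21.884, 106.559, -10.367, 52.692, -11.107], 'tcp_pos': [0.501, 0.253, 0.15], 'tcp_rot': [179.977, -0.028, 10.876], 'force': [-0.13, -1.019, 0.935], 'wrist_torque': [-0.281, 0.159, 0.978], 'opening': 0.037}
```

Request:
{"method": "arm_command", "body": {"targets": [[1, 0, 0, -0.0015, 0.05], [1, 0, 0, -0.003, 0.1], [1, 0, 0, -0.003, 0.02], [1, 0, 0, -0.003, -0.06], [1, 0, 0, -0.003, -0.14]]}}

```text
t: 4.58
tcp_pos: [0.5005, 0.2526, 0.1505]
tcp_rot: [-180.0, 0.1, 23.6]
force: [0.1, 0.4, -2.7]
opening: 0.0365
```

Run:
```python
from h import *
st()
```

```text
{'t': 4.575, 'joint_pos': [-46.385, 22.355, 18.951, 106.39, -8.951, 52.745, 0.311], 'tcp_pos': [0.5, 0.253, 0.151], 'tcp_rot': [-179.986, 0.051, 23.624], 'force': [0.102, 0.413, -2.729], 'wrist_torque': [0.136, -0.126, -0.984], 'opening': 0.037}
```

Request:
{"method": "arm_command", "body": {"targets": [[1, 0, 0, -0.001, -0.08], [1, 0, 0, -0.002, -0.16], [1, 0, 0, -0.003, -0.24], [1, 0, 0, -0.004, -0.32], [1, 0, 0, -0.004, -0.24]]}}

```text
t: 5.2
tcp_pos: [0.5002, 0.2522, 0.1518]
tcp_rot: [-180.0, 0.1, 45.2]
force: [1.7, 0.2, -8.9]
opening: 0.0362
```

Run:
```python
from h import *
st()
```

```text
{'t': 5.2, 'joint_pos': [-42.671, 21.938, 14.083, 106.071, -6.511, 52.879, 19.555], 'tcp_pos': [0.5, 0.252, 0.152], 'tcp_rot': [-179.998, 0.114, 45.177], 'force': [1.692, 0.157, -8.87], 'wrist_torque': [0.074, -0.409, 1.009], 'opening': 0.036}
```

Request:
{"method": "arm_command", "body": {"targets": [[1, 0, 0, -0.001, 0.08], [1, 0, 0, -0.002, 0.16], [1, 0, 0, -0.002, 0.24], [1, 0, 0, -0.003, 0.32], [1, 0, 0, -0.003, 0.4], [1, 0, 0, -0.003, 0.48]]}}

```text
t: 5.95
tcp_pos: [0.5004, 0.2524, 0.1536]
tcp_rot: [179.9, 0.0, 1.8]
force: [1.6, -0.6, -6.1]
opening: 0.0365
```

Run:
```python
from h import *
st();a=snap('side','s5'); cv2.imwrite('pics/c5.png',cv2.resize(a[110:180,200:290,::-1],(720,560),interpolation=cv2.INTER_CUBIC))
```

```text
{'t': 5.95, 'joint_pos': [-50.183, 22.606, 23.896, 106.461, -11.105, 53.293, -19.44], 'tcp_pos': [0.5, 0.252, 0.154], 'tcp_rot': [179.899, 0.034, 1.794], 'force': [1.614, -0.56, -6.098], 'wrist_torque': [0.068, -0.398, 0.983], 'opening': 0.036}
```

View pics/c5.png

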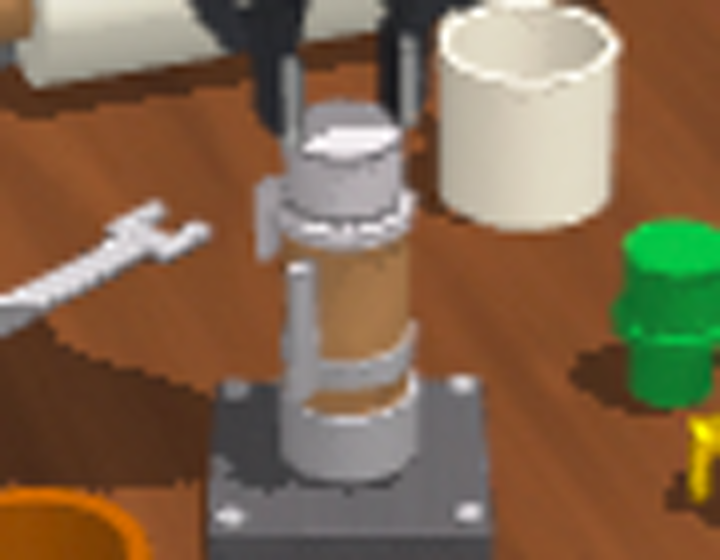

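Run:
```python
from h import *
a=snap('wrist','w5');c=bot.calibration('wrist');T=np.linalg.inv(np.array(c['T_tool_cam']));f=192/np.tan(np.radians(c['fov_y']/2))
o=cv2.imread('pics/raw_w3.png')
S=2.1
b=[cv2.resize(x[140:320,165:355],None,fx=S,fy=S,interpolation=cv2.INTER_CUBIC) for x in (o,a[:,:,::-1])]
cv2.imwrite('pics/c6.png',np.hstack(b))
```

```text
(no output)
```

View pics/c6.png

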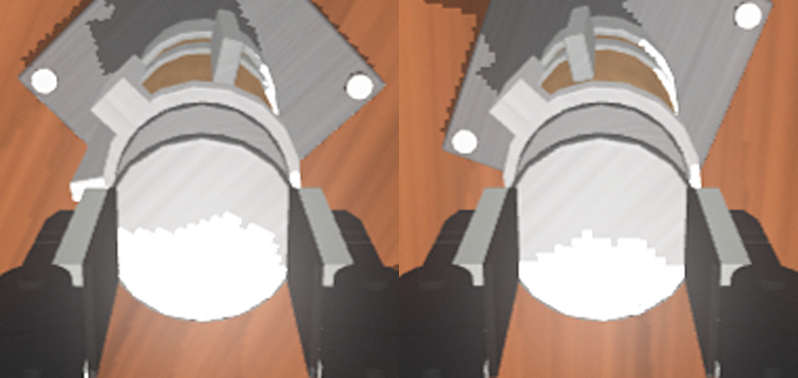

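Request:
{"method": "arm_command", "body": {"targets": [[1, 0, 0, -0.001, -0.07], [1, 0, 0, -0.002, -0.14], [1, 0, 0, -0.003, -0.21], [1, 0, 0, -0.003, -0.28], [1, 0, 0, -0.004, -0.35], [1, 0, 0, -0.004, -0.42], [1, 0, 0, -0.005, -0.49], [1, 0, 0, -0.005, -0.56]]}}

```text
t: 7.05
tcp_pos: [0.5001, 0.2524, 0.1561]
tcp_rot: [-179.9, 0.1, 52.6]
force: [1.2, 1.1, -9.1]
opening: 0.0364
```

Request:
{"method": "arm_command", "body": {"targets": [[1, 0, 0, -0.001, 0.07], [1, 0, 0, -0.002, 0.14], [1, 0, 0, -0.003, 0.21], [1, 0, 0, -0.003, 0.28], [1, 0, 0, -0.004, 0.35], [1, 0, 0, -0.005, 0.42], [1, 0, 0, -0.005, 0.49], [1, 0, 0, -0.005, 0.56]]}}

```text
t: 8.05
tcp_pos: [0.5002, 0.2525, 0.1586]
tcp_rot: [179.9, 0.1, 2.0]
force: [1.1, 0.9, -9.4]
opening: 0.0364
```

Run:
```python
from h import *
st();a=snap('side','s7'); cv2.imwrite('pics/c7.png',cv2.resize(a[110:180,200:290,::-1],(720,560),interpolation=cv2.INTER_CUBIC))
```

```text
{'t': 8.05, 'joint_pos': [-50.117, 22.22, 23.764, 106.181, -10.815, 53.899, -19.518], 'tcp_pos': [0.5, 0.253, 0.159], 'tcp_rot': [179.921, 0.059, 1.987], 'force': [1.051, 0.907, -9.4], 'wrist_torque': [0.003, -0.489, 0.867], 'opening': 0.036}
```

View pics/c7.png

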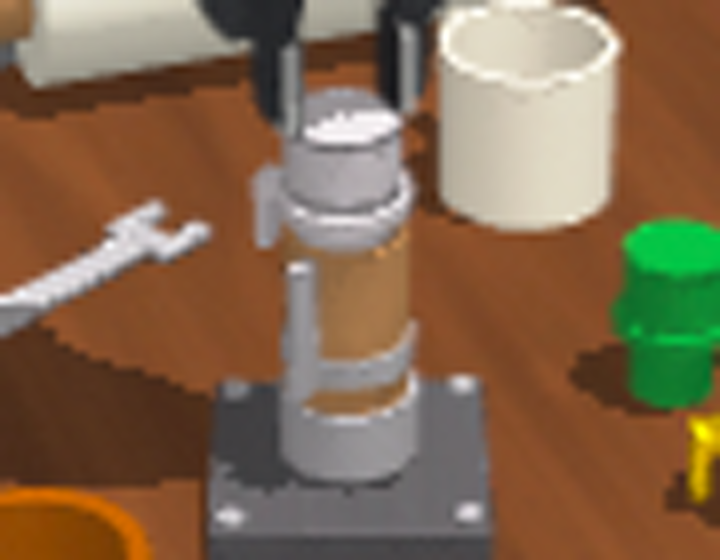

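The plug has risen about 9 mm: a silver gap shows at (345,235), and the core and rib are unmoved at (300,265). I'll keep going.

Request:
{"method": "arm_command", "body": {"targets": [[1, 0, 0, -0.001, -0.07], [1, 0, 0, -0.002, -0.14], [1, 0, 0, -0.003, -0.21], [1, 0, 0, -0.003, -0.28], [1, 0, 0, -0.004, -0.35], [1, 0, 0, -0.004, -0.42], [1, 0, 0, -0.005, -0.49], [1, 0, 0, -0.005, -0.56]]}}

```text
t: 9.1
tcp_pos: [0.5001, 0.2523, 0.1611]
tcp_rot: [-179.9, 0.1, 52.6]
force: [1.2, 0.5, -8.7]
opening: 0.0362
```

Request:
{"method": "arm_command", "body": {"targets": [[1, 0, 0, -0.001, 0.07], [1, 0, 0, -0.002, 0.14], [1, 0, 0, -0.003, 0.21], [1, 0, 0, -0.003, 0.28], [1, 0, 0, -0.004, 0.35], [1, 0, 0, -0.004, 0.42], [1, 0, 0, -0.005, 0.49], [1, 0, 0, -0.005, 0.56]]}}

```text
t: 10.1
tcp_pos: [0.5002, 0.2525, 0.1637]
tcp_rot: [179.9, 0.1, 2.0]
force: [1.9, 0.4, -9.3]
opening: 0.036
```

Request:
{"method": "arm_command", "body": {"targets": [[1, 0, 0, -0.001, -0.07], [1, 0, 0, -0.002, -0.14], [1, 0, 0, -0.003, -0.21], [1, 0, 0, -0.003, -0.28], [1, 0, 0, -0.004, -0.35], [1, 0, 0, -0.004, -0.42], [1, 0, 0, -0.005, -0.49], [1, 0, 0, -0.005, -0.56]]}}

```text
t: 11.1
tcp_pos: [0.5, 0.2522, 0.1661]
tcp_rot: [-179.9, 0.1, 52.6]
force: [0.1, 0.1, -8.7]
opening: 0.0365
```

Request:
{"method": "arm_command", "body": {"targets": [[1, 0, 0, -0.001, 0.07], [1, 0, 0, -0.002, 0.14], [1, 0, 0, -0.003, 0.21], [1, 0, 0, -0.003, 0.28], [1, 0, 0, -0.004, 0.35], [1, 0, 0, -0.004, 0.42], [1, 0, 0, -0.005, 0.49], [1, 0, 0, -0.005, 0.56]]}}

```text
t: 12.1
tcp_pos: [0.5002, 0.2525, 0.1687]
tcp_rot: [179.9, 0.1, 2.0]
force: [1.5, -0.1, -9.7]
opening: 0.0365
```

Run:
```python
from h import *
st();a=snap('side','s8'); cv2.imwrite('pics/c8.png',cv2.resize(a[110:180,200:290,::-1],(720,560),interpolation=cv2.INTER_CUBIC))
```

```text
{'t': 12.1, 'joint_pos': [-50.03, 21.488, 23.597, 105.597, -10.264, 55.093, -19.99], 'tcp_pos': [0.5, 0.252, 0.169], 'tcp_rot': [179.933, 0.069, 1.991], 'force': [1.515, -0.074, -9.663], 'wrist_torque': [0.047, -0.463, 0.564], 'opening': 0.036}
```

View pics/c8.png

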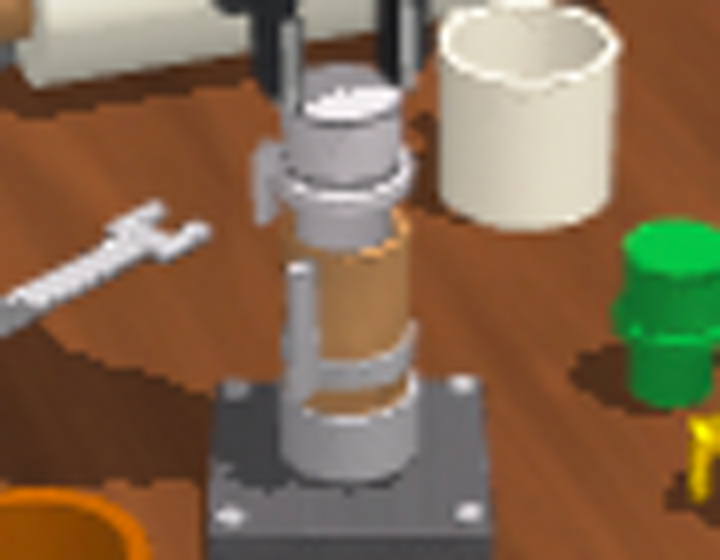

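The shaft is now about 19 mm out and the core is still seated. Two or three more half-swings should do it.

Request:
{"method": "arm_command", "body": {"targets": [[1, 0, 0, -0.001, -0.07], [1, 0, 0, -0.002, -0.14], [1, 0, 0, -0.003, -0.21], [1, 0, 0, -0.003, -0.28], [1, 0, 0, -0.004, -0.35], [1, 0, 0, -0.004, -0.42], [1, 0, 0, -0.005, -0.49], [1, 0, 0, -0.005, -0.56]]}}

```text
t: 13.15
tcp_pos: [0.5001, 0.2524, 0.1714]
tcp_rot: [-179.9, 0.1, 52.7]
force: [1.4, 1.2, -8.8]
opening: 0.0366
```

Request:
{"method": "arm_command", "body": {"targets": [[1, 0, 0, -0.001, 0.07], [1, 0, 0, -0.002, 0.14], [1, 0, 0, -0.003, 0.21], [1, 0, 0, -0.003, 0.28], [1, 0, 0, -0.004, 0.35], [1, 0, 0, -0.004, 0.42], [1, 0, 0, -0.005, 0.49], [1, 0, 0, -0.005, 0.56]]}}

```text
t: 14.15
tcp_pos: [0.5004, 0.2528, 0.1744]
tcp_rot: [180.0, 0.0, 2.0]
force: [0.6, -0.1, 0.6]
opening: 0.0367
```

Request:
{"method": "arm_command", "body": {"targets": [[1, 0, 0, -0.001, -0.07], [1, 0, 0, -0.002, -0.14], [1, 0, 0, -0.003, -0.21], [1, 0, 0, -0.004, -0.28]]}}

```text
t: 14.65
tcp_pos: [0.5009, 0.2529, 0.1773]
tcp_rot: [-180.0, -0.0, 27.6]
force: [0.4, -0.5, -1.3]
opening: 0.0363
```

Request:
{"method": "arm_command", "body": {"targets": [[1, 0, 0, -0.015, 0], [1, 0, 0, -0.04, 0], [1, 0, 0, -0.08, 0], [1, 0, 0, -0.12, 0], [1, 0, 0, -0.12, 0]]}}

```text
t: 15.28
tcp_pos: [0.5018, 0.2533, 0.239]
tcp_rot: [-180.0, -0.2, 27.1]
force: [-0.3, 0.8, -1.1]
opening: 0.0367
```

Run:
```python
from h import *
st();a=snap('side','s9'); b=snap('top','t9')
cv2.imwrite('pics/c9.png',np.hstack([cv2.resize(x,(400,400),interpolation=cv2.INTER_CUBIC) for x in (a[80:200,200:320,::-1],b[110:200,130:220,::-1])]))
for n in ['top','side']:
    r=[r for r in bot.regions_of('tray',n)][0]
    print(r['confidence'],r['pixel'])
    cs,_=cv2.findContours(r['mask'].astype(np.uint8),0,1); cc=max(cs,key=cv2.contourArea)
    q=cv2.approxPolyDP(cv2.convexHull(cc),5,True)[:,0]; print(q.tolist())
    P=np.array([atz(n,p,.028)[:2] for p in q]); print(np.round(P,3).tolist(),P.mean(0))
```

```text
{'t': 15.275, 'joint_pos': [-46.721, 16.856, 18.904, 100.708, -6.078, 63.192, 1.241], 'tcp_pos': [0.502, 0.253, 0.239], 'tcp_rot': [-179.962, -0.233, 27.089], 'force': [-0.285, 0.79, -1.104], 'wrist_torque': [-0.036, -0.02, 0.046], 'opening': 0.037}
0.69 [265.0, 153.4]
[[252, 130], [291, 140], [281, 180], [241, 170]]
[[0.666, 0.041], [0.638, -0.076], [0.518, -0.048], [0.545, 0.071]] [ 0.59194923 -0.00291871]
0.67 [305.5, 208.4]
[[323, 190], [336, 220], [328, 227], [289, 230], [280, 193]]
[[0.672, 0.041], [0.641, -0.085], [0.608, -0.101], [0.509, -0.076], [0.55, 0.073]] [ 0.59620139 -0.02971752]
```

View pics/c9.png

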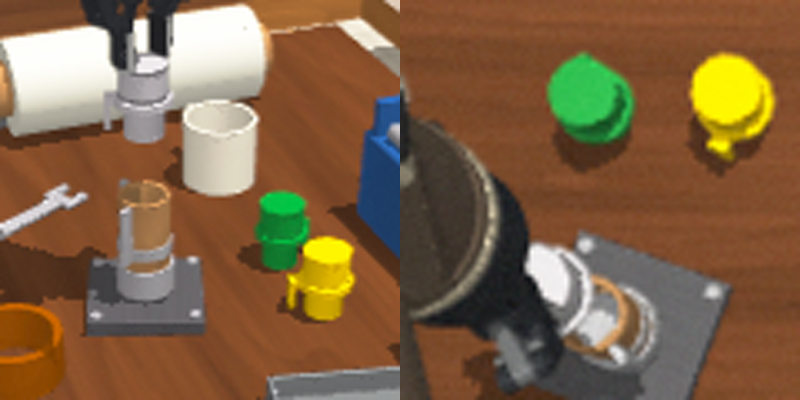

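The plug hangs free and the core is seated, its rim visible and empty. The tray centre is at about (0.593,-0.003), with sides of about 123 mm against the stated 130, which is plausible. Next I move over the tray.

Request:
{"method": "arm_command", "body": {"targets": [[1, -0.006, 0.045, 0, 0], [1, -0.016, 0.13, 0, 0], [1, -0.028, 0.22, 0, 0], [1, -0.04, 0.32, 0, 0], [1, -0.052, 0.42, 0, 0], [1, -0.062, 0.5, 0, 0], [1, -0.068, 0.54, 0, 0], [1, -0.068, 0.54, 0, 0]]}}

```text
t: 16.48
tcp_pos: [0.5933, -0.0052, 0.2358]
tcp_rot: [180.0, 0.1, 26.9]
force: [-0.6, 0.6, -1.8]
opening: 0.036
```

Request:
{"method": "arm_command", "body": {"targets": [[1, 0, 0, 0.03, 0], [1, 0, 0, 0.1, 0], [1, 0, 0, 0.18, 0], [1, 0, 0, 0.24, 0], [1, 0, 0, 0.28, 0], [1, 0, 0, 0.28, 0]]}}

```text
t: 17.23
tcp_pos: [0.5915, -0.0014, 0.0942]
tcp_rot: [-179.9, 0.2, 27.2]
force: [-0.4, 0.1, -1.8]
opening: 0.0364
```

Run:
```python
from h import *
st();a=snap('side','s10'); b=snap('top','t10')
cv2.imwrite('pics/c10.png',np.hstack([cv2.resize(x,(400,400),interpolation=cv2.INTER_CUBIC) for x in (a[140:260,250:370,::-1],b[100:220,210:330,::-1])]))
```

```text
{'t': 17.225, 'joint_pos': [-20.758, 29.835, 22.083, 104.657, -14.466, 48.546, 35.604], 'tcp_pos': [0.591, -0.001, 0.094], 'tcp_rot': [-179.873, 0.237, 27.231], 'force': [-0.443, 0.057, -1.774], 'wrist_torque': [0.035, 0.082, -0.001], 'opening': 0.036}
```

View pics/c10.png

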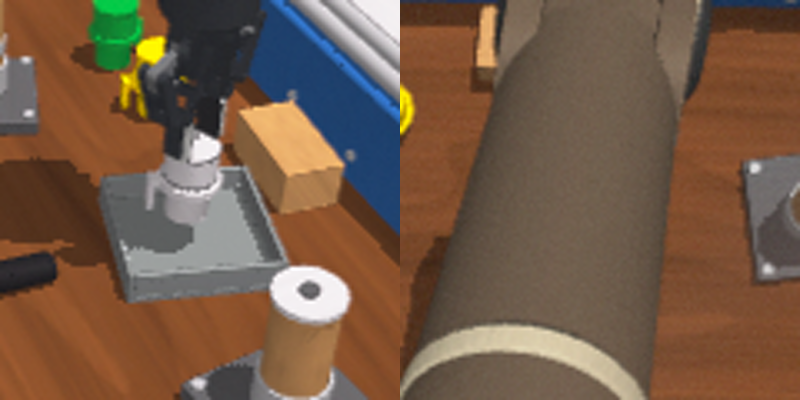

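The plug is over the tray's inside. I'll lower it gently.

Request:
{"method": "arm_command", "body": {"targets": [[1, 0, 0, 0.02, 0], [1, 0, 0, 0.04, 0], [1, 0, 0, 0.05, 0], [1, 0, 0, 0.056, 0], [1, 0, 0, 0.056, 0]]}}

```text
t: 17.95
tcp_pos: [0.5934, -0.0031, 0.0685]
tcp_rot: [-180.0, 0.0, 27.1]
force: [-0.4, 0.3, -1.1]
opening: 0.0364
```

Request:
{"method": "arm_command", "body": {"targets": [[1, 0, 0, 0.002, 0], [1, 0, 0, 0.003, 0], [1, 0, 0, 0.003, 0]]}}

```text
t: 18.32
tcp_pos: [0.5936, -0.003, 0.0673]
tcp_rot: [180.0, -0.0, 27.1]
force: [0.6, -0.4, -2.1]
opening: 0.0367
```

Request:
{"method": "arm_command", "body": {"targets": [[1, 0, 0, 0.002, 0], [1, 0, 0, 0.004, 0], [1, 0, 0, 0.004, 0]]}}

```text
t: 18.7
tcp_pos: [0.5935, -0.003, 0.0651]
tcp_rot: [-180.0, 0.0, 27.1]
force: [1.0, -0.1, -1.2]
opening: 0.0363
```

Request:
{"method": "arm_command", "body": {"targets": [[1, 0, 0, 0.001, 0], [1, 0, 0, 0.002, 0], [1, 0, 0, 0.002, 0]]}}

```text
t: 19.08
tcp_pos: [0.5937, -0.003, 0.0649]
tcp_rot: [-180.0, -0.0, 27.1]
force: [-2.1, 0.2, 6.7]
opening: 0.0364
```

Contact at 0.065, as expected. Now I release.

Request:
{"method": "arm_command", "body": {"targets": [[0.5, 0, 0, 0, 0], [0.4, 0, 0, 0, 0], [0.2, 0, 0, 0, 0], [0, 0, 0, 0, 0], [0, 0, 0, 0, 0]]}}

```text
t: 19.7
tcp_pos: [0.5936, -0.003, 0.0642]
tcp_rot: [-180.0, -0.0, 27.1]
force: [-0.2, -0.6, -1.0]
opening: 0.0854
```

Request:
{"method": "arm_command", "body": {"targets": [[0, 0, 0, 0, 0], [0, 0, 0, -0.03, 0], [0, 0, 0, -0.1, 0], [0, 0, 0, -0.2, 0], [0, 0, 0, -0.3, 0], [0, 0, 0, -0.3, 0]]}}

```text
t: 20.45
tcp_pos: [0.596, -0.0035, 0.2196]
tcp_rot: [179.8, -0.5, 27.1]
force: [0.1, -0.9, -0.3]
opening: 0.0852
```

Run:
```python
from h import *
st();a=snap('side','s11'); b=snap('wrist','w11')
cv2.imwrite('pics/c11.png',np.hstack([cv2.resize(a[100:260,210:370,::-1],(400,400),interpolation=cv2.INTER_CUBIC),cv2.resize(b[:,:,::-1],(400,300))if 0 else cv2.resize(b[:,64:448,::-1],(400,400))]))
```

```text
{'t': 20.45, 'joint_pos': [-23.26, 21.711, 25.258, 97.947, -10.368, 62.138, 32.299], 'tcp_pos': [0.596, -0.003, 0.22], 'tcp_rot': [179.837, -0.473, 27.083], 'force': [0.108, -0.903, -0.256], 'wrist_torque': [-0.01, -0.005, 0.021], 'opening': 0.085}
```

View pics/c11.png

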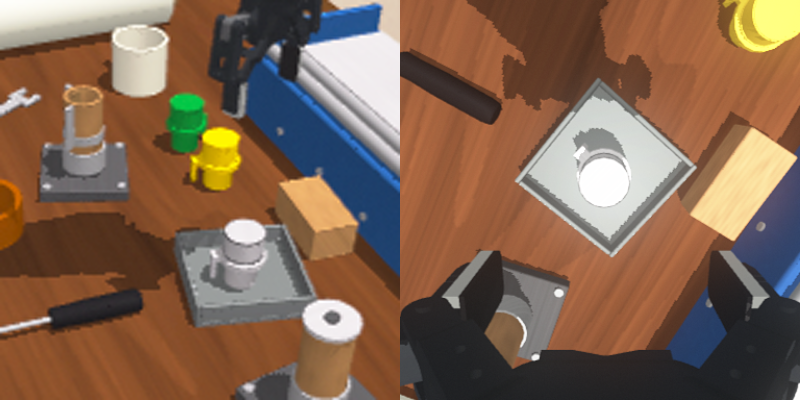

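The plug stands upright in the middle of the tray, at (240,255) left and (603,180) right. The core is seated and empty, and the gripper is clear. I'll let the arm settle, then hand in.

Request:
{"method": "arm_command", "body": {"targets": [[0, 0, 0, 0, 0], [0, 0, 0, 0, 0], [0, 0, 0, 0, 0]]}}

```text
t: 20.92
tcp_pos: [0.5932, -0.0031, 0.2134]
tcp_rot: [-180.0, 0.1, 27.1]
force: [0.0, -0.2, -0.6]
opening: 0.0855
```

Run:
```python
from h import *
st(); bot.sign_off()
```

```text
{'t': 20.925, 'joint_pos': [-23.216, 22.116, 25.139, 98.264, -10.413, 62.014, 32.333], 'tcp_pos': [0.593, -0.003, 0.213], 'tcp_rot': [-179.981, 0.079, 27.111], 'force': [0.029, -0.238, -0.599], 'wrist_torque': [-0.002, -0.007, 0.051], 'opening': 0.086}
the job is handed in; nothing more can be done
```

I worked the silver plug loose with swings of about 25° to each side and stood it upright on its shaft in the grey tray. The job was handed in at about 20.9 s of the 64 s allowed.

- **Twisting out:** the upward pull read 10 N or less at the end of every move, below the 26 N at which the core would start to lift. I rose about 5 mm per full swing rather than the suggested 4 mm. The pictures showed the core staying seated throughout.
- **Last checks:** the last pictures show the plug upright near the tray's centre, the empty core seated in its stand, and the gripper open and clear about 15 cm above. I saw no look-alikes or other objects disturbed.
- **Readings that disagreed:**
  - The opening read 37 mm on the 44 mm knob. The wrist view showed a centred grip and no slip, so I put this down to soft pads.
  - One side-view tray outline was distorted and gave a centre about 27 mm off in y. I used the top-view centre instead, and the last picture confirmed it.

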